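Uncap the pipe in the vice and stow its cap

TASK

The grey pipe leaning in the vice is due for filing. Gently draw its loose orange cap straight off along the pipe, without wrenching it, and set the cap down, not dropped or rammed, open end down and flat on the floor of the white cup of the green cap keeper. Then swing the keeper's steel bail over the cap until its red bar rests fully in the yellow catches; leave the other things on the bench where they are.

Things in the scene. Friction and masses are not known exactly. Their poses are not given: they have to be found in the camera images.
- cap: Orange plastic pipe cap, a round cylinder 56 mm across, 90 mm long, about 90 g, closed at the top (white spot). Origin: centre of its open mouth; z runs along the cap from the mouth to the closed top. Bore 50 mm wide x 65 mm deep. It starts loosely over the leaning pipe's end; grip it round its upper half, tool along its axis.
- cap_top (a point): Centre of the closed top of the cap, 90 mm from its origin along its z axis.
- vice: Blue bench vice, fixed, base 150 x 150 mm, jaws 84 mm high, clamping a grey pipe 45 mm across that leans 0.45 rad (26 degrees) from upright towards the vice's own -x side. Origin: centre of its underside; z up. Its screw and handle stick out 115 mm to its +y side, 60 mm high.
- pipe_end (a point): Centre of the pipe's upper end, about 184 mm above the bench; the cap's bore bottoms on it, 65 mm of the pipe being inside the cap.
- keeper: Green cap keeper, fixed, base 170 x 115 mm. Origin: on the bench under the centre of its white cup; z up. Cup 66 mm wide inside, rim 32 mm above the bench. Hinge posts 114 mm high at x = +48, y = +-46 mm; posts with yellow forked catches 112 mm high at x = -70, y = +-46 mm. Open, the bail leans out over the +x side: over the cup, keep the two fingers on the keeper's y line.
- keeper_seat (a point): Centre of the cup's inner floor, 8 mm above the bench; the cap's mouth comes to rest here.
- bail (a joint): Angle of the bail in rad: 0 closed (level, the red bar lying in the catches), growing as it swings up and over; it starts open at 1.95 to 2.3. Its hinge is stiff: it stays where it is left. Closed, its cross plate lies 5 mm above the top of a properly seated cap.
- bail_hinge (a point): Middle of the bail's hinge axis, 106 mm above the bench; the axis is the keeper's y axis. At angle q the bar lies 118 mm from here, at -118 cos q along the keeper's x and 118 sin q up.
- bail_bar (a point): Middle of the red round bar at the bail's free end, 12 mm thick and 106 mm long, along the keeper's y axis; 62 mm are free between the steel rails.
- file: Bystander: flat steel file with black and yellow handle, 210 mm long, lying. Origin: near its middle, on the bench; long axis x.
- offcut: Bystander: grey pipe offcut standing on end, 60 mm across, 90 mm high. Origin: centre of its underside.
- cement: Bystander: blue can 68 mm across, 100 mm high. Origin: centre of its underside.
- oiler: Bystander: yellow bottle with red cap, 56 mm across, 130 mm high. Origin: centre of its underside.
- brush: Bystander: bench brush, lying. Origin: its underside.
- hammer: Bystander: hammer, lying. Origin: its underside.
- mug: Bystander: white mug 76 mm across, 90 mm high. Origin: centre of its underside.

How it is judged:
By the outcome, as a careful person would: the job done as asked, in the order asked, and still so for the second after the job is handed in, with the robot touching nothing.
It also fails if it takes over 64 s, if anything falls off the work surface, if the arm or the gripper's body presses on something with over 40 N, if the wrist force passes 120 N, or if a joint passes its speed limit or range.

ROBOT

A 6-joint arm with a two-finger parallel gripper is mounted at the origin on the work surface. World frame = base frame: x ahead of the robot, y to its left, z up, the work surface at z = 0. Lengths are in m, angles in degrees, forces in N, time in s.
With the tool pointing down it reaches from about 0.425 to 1.125 m from the base axis. Payload 14.9 kg.
Tool frame: the origin (TCP) lies midway between the tips of the shut fingers; the grasp point (between the pads) lies 19 mm behind it; z points along the fingers, y is the line along which they close (so a half turn about z gives the same grasp; the last joint's range is limited). The gripper opens to 91 mm and grips with 3 to 60 N. Pads are 32 mm wide; open, the fingers measure 118 mm over their backs; the gripper's body (76 mm by 178 mm) begins 60 mm behind the grasp point.
Start: joints at [74.983, 21.709, 99.362, -0, 58.929, -1.908], TCP at [0.159, 0.682, 0.214] pointing down, gripper open.
Joint ranges: [-158.91, 158.91], [-42.39, 125.64], [0.06, 152.35], [-60.88, 240.88], [17.5, 164.5], [-176.32, 176.32]. Speed limits (degrees/s): [108.29, 108.29, 136.94, 180, 180, 180].

INTERFACE

Orientations are given as a 3x3 rotation matrix whose columns are the frame's x, y, z axes.
In Python, from rig import bot gives the robot as it stands.
- The arm moves only by the tool play_rows, never from a script. Its arguments are lists of equal length, an entry for each row: "offset": the shift along the world's x, y, z in m, a list of three; "roll": the turn about the world's z in rad. In form: {"offset": [[dx, dy, dz], ...], "roll": [roll, ...]}. A call has 1 to 5 rows; each row is the pose to reach, as a shift and turn from the pose commanded when the call began; what a row does not reach only later rows make up. A row lasts 1/10 s, in which the tool goes at most 50 mm and 8.59 degrees, less where a joint would pass 70% of its speed; a pose out of reach is approached as far as the arm can. A call with a gripper value outside its range is refused whole. "gripper" is the opening, from 0 (shut) to 1 (fully open), set as the call begins (left out, the last holds). The fingers move at their own pace and stop on an object; "newtons" is the grip in N (left out, the last holds). Time passes only in rows, so rows that repeat a pose let the fingers close. It gives the time, the measured TCP pose, the force, the opening and the grip force at its end, in the units of the state.
- bot.observe(): the state, without advancing time (a new reading comes with each control period).
- bot.grab_frame(name): name is "scene" or "top" or "wrist"; returns a dict with "img" (384x512x3 uint8, blue, green, red), "intrinsics" (3x3 intrinsics, pixels), "world_from_camera" (4x4, takes a point from camera to world coordinates). Camera axes: x right, y up, looking along -z (the intrinsics and any distortion apply to the point x, -y, -z); pixel columns grow to the right and rows downward; lengths in m; the calibration is good to about 2 mm. A picture is of the moment at which its call begins. There is no depth.
- bot.hand_in(): hands the job in; it is judged then, once.
The state is a dict: "time": time; "q": joint angles; "joint_velocities": joint speeds; "tau": joint torques, N m; "tcp_pos": TCP position; "tool_rot": TCP orientation; "force": force on the tool from outside, world axes, zero at the start; "torque": the same for the moment, N m; "width": finger opening in m; "finger_force": force on a finger pad.
Only numpy, scipy, OpenCV 4.12 (cv2) and the standard library are available. Lean on these libraries where they do the work, as an engineer would, in place of code of your own. Each camera call takes 0.05 s, during which the arm holds its last target. There are 200 camera calls.

## Working session

There is one attempt and no reset: what is moved stays moved. The work goes in short steps, Python scripts to look and compute and a tool call to move; the robot and the scene stay as the last step left them, time stands still between calls to the robot, and variables do not carry over. Pictures are saved under pics/ and viewed, at most 14 in all, crops included, and the job is handed in when it is done.

Besides the shell and the picture viewer there is one more tool, called as name(argument=value, ...) on one line, values as JSON. play_rows: Moves the arm, as the interface text tells. Its arguments: {"type":"object","properties":{"offset":{"type":"array"},"roll":{"type":"array"},"gripper":{"type":"number"},"newtons":{"type":"number"}},"required":["offset","roll"]}

```bash
mkdir -p pics; ls
cat > h.py <<'E'
import numpy as np,cv2
from rig import bot
def grab(n):
    f=bot.grab_frame(n); return f['img'],np.array(f['intrinsics']),np.array(f['world_from_camera']),f
def ray(K,T,uv):
    p=np.linalg.inv(K)@[uv[0],uv[1],1.]; d=T[:3,:3]@[p[0],-p[1],-p[2]]; return T[:3,3],d/np.linalg.norm(d)
def onz(K,T,uv,z):
    o,d=ray(K,T,uv); return o+d*(z-o[2])/d[2]
def proj(K,T,P):
    c=T[:3,:3].T@(np.array(P)-T[:3,3]); p=K@[c[0],-c[1],-c[2]]; return p[:2]/p[2]
def tri(rays):
    A=sum(np.eye(3)-np.outer(d,d) for o,d in rays); b=sum((np.eye(3)-np.outer(d,d))@o for o,d in rays)
    P=np.linalg.solve(A,b); return P,[np.linalg.norm((np.eye(3)-np.outer(d,d))@(P-o)) for o,d in rays]
E
python3 - <<'E'
from h import *
for n in ['scene','top']:
    i,K,T,f=grab(n); cv2.imwrite(f'pics/{n}0.png',cv2.resize(i,(796,597))); np.savez(n+'0.npz',i=i,K=K,T=T); print(n,f.keys(),K.round(1).tolist(),T.round(3).tolist())
E
```

```text
pics
scene dict_keys(['img', 'intrinsics', 'world_from_camera']) [[437.7, 0.0, 259.3], [0.0, 437.7, 192.6], [0.0, 0.0, 1.0]] [[0.025, -0.787, 0.616, 1.391], [1.0, 0.027, -0.006, 0.01], [-0.012, 0.616, 0.788, 1.234], [0.0, 0.0, 0.0, 1.0]]
top dict_keys(['img', 'intrinsics', 'world_from_camera']) [[392.2, 0.0, 255.7], [0.0, 392.2, 188.9], [0.0, 0.0, 1.0]] [[0.051, 0.978, -0.202, 0.318], [-0.999, 0.049, -0.015, -0.003], [-0.005, 0.203, 0.979, 1.349], [0.0, 0.0, 0.0, 1.0]]
```

View pics/scene0.png

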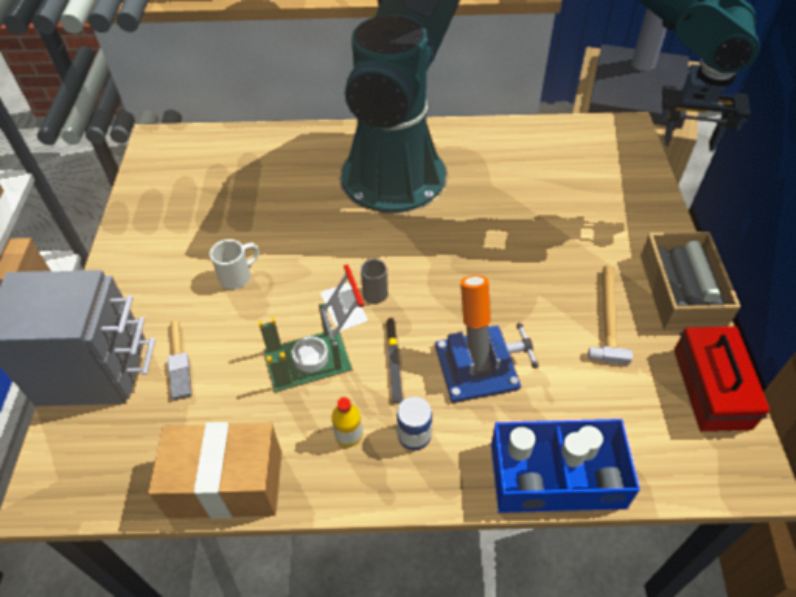

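View pics/top0.png

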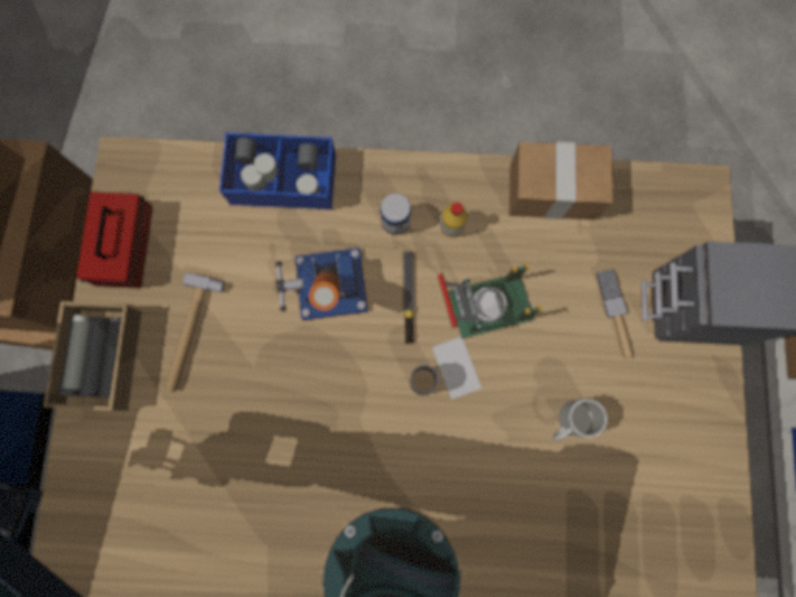

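The scene view shows the cap at about (476,300) leaning toward the robot, the vice at (480,362), the cup at (310,353), the open bail's red bar at (354,285) and the catches at (270,335). In the top view, the cap top is at (323,294), the cup at (489,303), the bar at (447,300) and the catches at (517,271) and (530,312).

Run:
```python
from h import *
for n,roi in [('scene',(150,150,200,120)),('top',(180,150,185,75))]:
    d=np.load(n+'0.npz'); i=d['i']; hsv=cv2.cvtColor(i,cv2.COLOR_BGR2HSV); x,y,w,h=roi
    R={'orange':((5,170,120),(15,255,255)),'red':((0,170,90),(4,255,255)),'red2':((172,150,90),(180,255,255)),'yellow':((21,170,120),(33,255,255)),'green':((60,90,20),(90,255,160)),'blue':((105,120,40),(125,255,255)),'white':((0,0,165),(180,60,255))}
    for k,(a,b) in R.items():
        m=cv2.inRange(hsv,a,b); z=np.zeros_like(m); z[y:y+h,x:x+w]=m[y:y+h,x:x+w]
        c,l,s,ce=cv2.connectedComponentsWithStats(z)
        for j in range(1,c):
            if s[j,4]>=4:
                r=cv2.minAreaRect(np.argwhere(l==j)[:,::-1].astype(np.float32))
                print(n,k,s[j].tolist(),ce[j].round(1).tolist(),[np.round(q,1).tolist() for q in r])
s=np.load('scene0.npz')['i'][165:265,160:360]; t=np.load('top0.npz')['i'][150:220,180:380]
cv2.imwrite('pics/crop.png',cv2.resize(np.vstack([s,t]),None,fx=3.5,fy=3.5,interpolation=cv2.INTER_CUBIC))
```

```text
scene orange [225, 174, 2, 4, 4] [225.5, 175.5] [[225.5, 175.5], [3.1, 0.4], 63.4]
scene orange [296, 177, 20, 34, 498] [306.1, 195.1] [[305.6, 193.6], [33.1, 18.1], 86.8]
scene orange [227, 179, 2, 4, 4] [227.5, 180.5] [[227.5, 180.5], [3.1, 0.4], 63.4]
scene orange [231, 188, 2, 4, 4] [231.5, 189.5] [[231.5, 189.5], [3.1, 0.4], 63.4]
scene orange [232, 193, 2, 4, 5] [232.8, 194.8] [[232.9, 194.7], [0.9, 3.2], 18.4]
scene orange [217, 256, 3, 8, 8] [217.5, 259.5] [[217.7, 259.4], [1.7, 7.1], 8.1]
scene orange [223, 259, 3, 6, 6] [224.3, 261.5] [[224.3, 261.6], [0.7, 5.4], 21.8]
scene red [222, 171, 11, 26, 65] [227.4, 184.1] [[227.2, 183.2], [26.6, 2.9], 69.8]
scene red [218, 256, 7, 8, 46] [220.9, 259.8] [[221.0, 259.5], [7.0, 6.0], 90.0]
scene yellow [174, 204, 3, 4, 7] [175.1, 205.4] [[175.0, 205.5], [2.1, 2.1], 45.0]
scene yellow [166, 206, 2, 4, 6] [166.7, 207.5] [[166.5, 207.5], [3.0, 1.0], 90.0]
scene yellow [250, 217, 5, 5, 23] [252.0, 219.2] [[252.0, 219.0], [4.0, 4.0], 90.0]
scene yellow [180, 227, 3, 4, 9] [181.2, 228.1] [[181.0, 228.5], [3.0, 2.0], 90.0]
scene yellow [17
[... 2232 characters left out ...]
92.6] [[287.5, 192.5], [32.3, 1.8], 74.4]
top blue [203, 163, 12, 7, 53] [208.9, 165.9] [[208.8, 166.2], [5.5, 11.2], 82.9]
top blue [218, 162, 9, 16, 100] [222.1, 170.0] [[221.8, 169.4], [15.5, 7.4], 80.5]
top blue [192, 165, 9, 27, 111] [196.6, 177.2] [[196.0, 178.0], [26.0, 8.0], 90.0]
top blue [194, 192, 37, 12, 153] [216.3, 197.6] [[212.1, 197.5], [10.3, 36.1], 88.0]
top white [210, 185, 4, 6, 6] [212.0, 187.5] [[211.9, 187.2], [5.8, 1.0], 59.0]
top white [310, 188, 8, 11, 62] [313.7, 193.2] [[313.8, 193.2], [7.1, 9.2], 45.0]
top white [203, 193, 4, 3, 4] [204.5, 194.0] [[204.5, 194.0], [3.6, 0.4], 26.6]
top white [279, 217, 21, 8, 106] [290.1, 221.7] [[289.0, 220.5], [7.0, 20.0], 90.0]
```

View pics/crop.png

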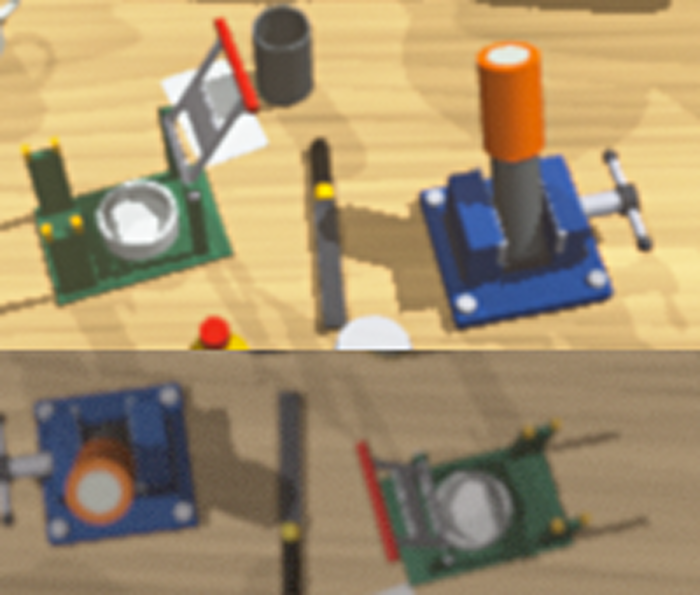

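The crop shows the cap's white spot at (509,55) in the scene half and (99,493) in the top half. The bar ends, catch prongs, cup rim and vice bolts are all distinct enough to triangulate.

Run:
```python
from h import *
s=np.load('scene0.npz');t=np.load('top0.npz')
S=lambda a:(a[0]/3.5+160-.35,a[1]/3.5+165-.35); U=lambda a:(a[0]/3.5+180-.35,(a[1]-350)/3.5+150-.35)
P={}
for n,a,b in [('captop',(508.5,55),(99,493)),('barA',(220,22),(363,445)),('barB',(253,107),(393,557)),
 ('c1',(54,143),(530,436)),('c2',(26,150),(553,427)),('c3',(76,222),(557,526)),('c4',(46,230),(585,520)),('rim',(138,216),(474,510)),
 ('bolt1',(435,198),(57,527)),('bolt2',(466,304),(45,411)) ,('bolt3',(597,278),(45,411)),('bolt4',(466,304),(169,397)),('bolt5',(435,198),(183,511))]:
    p,e=tri([ray(s['K'],s['T'],S(a)),ray(t['K'],t['T'],U(b))]); P[n]=p; print(n,p.round(4),np.round(e,4))
print('rim z32',onz(s['K'],s['T'],S((138,216)),.032).round(4),onz(t['K'],t['T'],U((474,510)),.032).round(4))
for n,a in [('1',(57,527)),('3',(45,411)),('4',(169,397)),('5',(183,511))]: print(n,onz(t['K'],t['T'],U(a),.02).round(4))
bar=(P['barA']+P['barB'])/2; ca=(P['c1']+P['c2']+P['c3']+P['c4'])/4
print('bar',bar.round(4),np.linalg.norm(P['barA']-P['barB']),'catch',ca.round(4), 'yaw by catch-rim',np.arctan2(*(P['rim']-ca)[1::-1]),np.linalg.norm((P['rim']-ca)[:2]))
d=P['barA']-P['barB'];print('bar yaw',np.arctan2(d[1],d[0])-np.pi/2)
print(bot.observe())
```

```text
captop [0.5423 0.1573 0.2031] [0.0003 0.0003]
barA [ 0.5743 -0.0735  0.2937] [0.0125 0.0125]
barB [ 0.5153 -0.0871  0.1055] [0.0155 0.0155]
c1 [ 0.6153 -0.2225  0.1894] [0.0111 0.0111]
c2 [ 0.6239 -0.2433  0.1919] [0.0125 0.0125]
c3 [ 0.5702 -0.2597  0.0041] [0.0125 0.0125]
c4 [ 0.5778 -0.2878  0.0032] [0.0123 0.0123]
rim [ 0.5791 -0.186   0.0227] [0.0012 0.0012]
bolt1 [0.5485 0.16   0.0134] [0.0619 0.0619]
bolt2 [0.6656 0.1818 0.0112] [0.0621 0.0621]
bolt3 [0.6591 0.2423 0.0194] [0.0007 0.0007]
bolt4 [0.6807 0.1199 0.0159] [0.0003 0.0003]
bolt5 [0.5646 0.0984 0.018 ] [0.0003 0.0003]
rim z32 [ 0.5855 -0.1833  0.032 ] [ 0.5773 -0.1859  0.032 ]
1 [0.542  0.2212 0.02  ]
3 [0.6589 0.2429 0.02  ]
4 [0.6796 0.1199 0.02  ]
5 [0.5643 0.0985 0.02  ]
bar [ 0.5448 -0.0803  0.1996] 0.1976760365518832 catch [ 0.5968 -0.2533  0.0971] yaw by catch-rim 1.8278214140195133 0.06960577136606319
bar yaw -1.3437231344231328
{'time': 0.1, 'q': array([ 7.49819588e+01,  2.17361573e+01,  9.93926439e+01,  6.17493264e-04,
        5.89268425e+01, -1.90607191e+00]), 'joint_velocities': array([ 0.06947414, -0.01511174, -0.12161845,  0.03848859, -0.14701828,
        0.06194062]), 'tau': array([ 6.88258588e-04, -7.65035605e+01, -4.35299885e+01,  6.52654585e-02,
        3.97849653e-02, -5.96604400e-05]), 'tcp_pos': array([0.15868764, 0.68141347, 0.21334265]), 'tool_rot': array([[-9.73927329e-01,  2.26860065e-01, -2.60567096e-04],
       [ 2.26860211e-01,  9.73926881e-01, -9.35602872e-04],
       [ 4.15223699e-05, -9.70321513e-04, -9.99999528e-01]]), 'force': array([-0.36019596,  0.08571978, -0.38478838]), 'torque': array([ 0.00188383, -0.07845111, -0.00704133]), 'finger_force': 0.0, 'width': 0.09112954652853955}
```

Run:
```python
from h import *
s=np.load('scene0.npz');t=np.load('top0.npz')
S=lambda a:(a[0]/3.5+160-.35,a[1]/3.5+165-.35); U=lambda a:(a[0]/3.5+180-.35,(a[1]-350)/3.5+150-.35)
P={}
for n,a,b in [('barN',(220,22),(393,557)),('barF',(253,107),(363,445)),
 ('Ni',(54,143),(557,526)),('No',(26,150),(585,520)),('Fi',(76,222),(530,436)),('Fo',(46,230),(553,427))]:
    p,e=tri([ray(s['K'],s['T'],S(a)),ray(t['K'],t['T'],U(b))]); P[n]=p; print(n,p.round(4),np.round(e,4))
bar=(P['barN']+P['barF'])/2; ca=(P['Ni']+P['No']+P['Fi']+P['Fo'])/4
d=P['barN']-P['barF']; print('bar',bar.round(4),np.linalg.norm(d),np.arctan2(d[1],d[0]))
d=P['Ni']+P['No']-P['Fi']-P['Fo']; print('catch',ca.round(4),np.linalg.norm(d)/2,np.arctan2(d[1],d[0]))
r=np.array([.581,-.185]); v=r-ca[:2]; print('cup-catch',np.linalg.norm(v),np.arctan2(v[1],v[0])); v=bar[:2]-ca[:2]; print('bar-catch',np.linalg.norm(v),np.arctan2(v[1],v[0]))
yaw=.184; a=np.array([-np.sin(.45)*np.cos(yaw),-np.sin(.45)*np.sin(yaw),np.cos(.45)]); ct=np.array([.5423,.1573,.2055]); print('axis',a.round(4),'mouth',(ct-.09*a).round(4))
vc=np.array([[.542,.2212],[.6589,.2429],[.6796,.1199],[.5643,.0985]]).mean(0); print('vice',vc)
for n,q in [('mouth',ct-.09*a)]: print([ (proj(z['K'],z['T'],q)).round(1) for z in (s,t)])
# pipe axis at z: 
print('axis at z 0.05', (ct-a*(ct[2]-.05)/a[2]).round(4))
```

```text
barN [ 0.4991 -0.0946  0.2074] [0.0001 0.0001]
barF [ 0.5947 -0.065   0.2066] [0.0008 0.0008]
Ni [ 0.5518 -0.2528  0.1052] [0.0006 0.0006]
No [ 0.5587 -0.2781  0.105 ] [0.0003 0.0003]
Fi [ 0.6366 -0.2268  0.1015] [0.0002 0.0002]
Fo [ 0.6459 -0.2499  0.1038] [0.0019 0.0019]
bar [ 0.5469 -0.0798  0.207 ] 0.10000938273040845 -2.8411109637485685
catch [ 0.5983 -0.2519  0.1039] 0.09020453254117798 -2.836382138914172
cup-catch 0.0691079984422163 1.823423850448682
bar-catch 0.17960469669612059 1.860831403191992
axis [-0.4276 -0.0796  0.9004] mouth [0.5808 0.1645 0.1245]
vice [0.6112   0.170625]
[array([306.5, 205.8]), array([209.6, 183.5])]
axis at z 0.05 [0.6161 0.171  0.05  ]
```

Estimates that check out against the given sizes:
- **Cap:** the top is at (0.542, 0.157, 0.205), and the vice yaw is 0.184.
- **Keeper:** the origin is at about (0.578, -0.185), yaw 1.867.
- **Bail:** the bar is 118 mm from the hinge, at an angle of about 2.12.

I'll move to above the cap first.

play_rows(offset=[[0.03,-0.02,0.03],[0.06,-0.05,0.06],[0.09,-0.09,0.075],[0.115,-0.13,0.085],[0.14,-0.17,0.09]], roll=[0.1,0.2,0.3,0.36,0.412], gripper=1)

```text
time: 0.6
tcp_pos: [0.2996, 0.5104, 0.3048]
tool_rot: [[-0.983, -0.185, 0.001], [-0.185, 0.983, 0.001], [-0.001, 0.001, -1.0]]
force: [-1.0, 0.5, 0.3]
width: 0.091
finger_force: 0.0
```

play_rows(offset=[[0.028,-0.04,0],[0.056,-0.08,0],[0.084,-0.12,0],[0.112,-0.16,0],[0.14,-0.2,0]], roll=[0,0,0,0,0])

```text
time: 1.1
tcp_pos: [0.4394, 0.3099, 0.3039]
tool_rot: [[-0.983, -0.182, 0.0], [-0.182, 0.983, 0.0], [-0.0, 0.0, -1.0]]
force: [0.8, 0.1, 0.0]
width: 0.0914
finger_force: 0.0
```

play_rows(offset=[[0.03,-0.04,0],[0.06,-0.08,0],[0.09,-0.12,0],[0.118,-0.151,0],[0.118,-0.151,0]], roll=[0,0,0,0,0])

```text
time: 1.6
tcp_pos: [0.559, 0.1575, 0.3037]
tool_rot: [[-0.984, -0.179, 0.0], [-0.179, 0.984, -0.001], [-0.0, -0.001, -1.0]]
force: [0.0, -0.5, -1.5]
width: 0.0914
finger_force: 0.0
```

Run:
```python
from h import *
o=bot.observe(); print(o['time'],o['tcp_pos'],o['tool_rot'].round(3).tolist(),o['q'].round(1))
i,K,T,f=grab('wrist'); cv2.imwrite('pics/w1.png',i); np.savez('w1.npz',i=i,K=K,T=T)
hsv=cv2.cvtColor(i,cv2.COLOR_BGR2HSV)
m=cv2.inRange(hsv,(4,150,80),(16,255,255)); x,y,w,h=cv2.boundingRect(m); print(x,y,w,h)
ct=np.array([.5423,.1573,.2055]); a=np.array([-.4276,-.0796,.9004])
print('proj top',proj(K,T,ct),'mouth',proj(K,T,ct-.09*a))
```

```text
1.6 [0.55902291 0.15751459 0.30366443] [[-0.984, -0.179, 0.0], [-0.179, 0.984, -0.001], [-0.0, -0.001, -1.0]] [ 13.5   5.3 109.8  -0.   64.9 -86.8]
0 85 512 139
proj top [259.64272272 176.12516947] mouth [258.89259087 194.0426614 ]
```

View pics/w1.png

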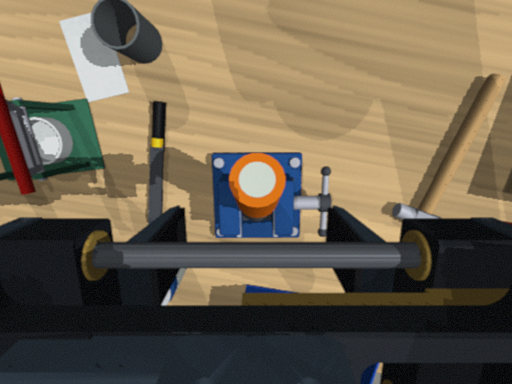

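The wrist view shows the cap's white spot at about (257,180), centred between the fingers. The cap's lean is vertical in the image, so the roll is right.

Run:
```python
from h import *
d=np.load('w1.npz'); i,K,T=d['i'],d['K'],d['T']; hsv=cv2.cvtColor(i,cv2.COLOR_BGR2HSV)
m=cv2.inRange(hsv[140:230,220:300],(0,0,170),(180,70,255)); c,l,s,ce=cv2.connectedComponentsWithStats(m); j=1+s[1:,4].argmax(); uv=ce[j]+[220,140]
print(uv,s[j]); 
for z in (.203,.2065): print(onz(K,T,uv,z).round(4))
m=cv2.inRange(hsv[140:230,220:300],(4,150,80),(16,255,255)); print(cv2.boundingRect(m),T[:3,3].round(3),K[0,0])
t=np.load('top0.npz'); s=np.load('scene0.npz')
print(tri([ray(K,T,uv),ray(s['K'],s['T'],(304.7,180.3)),ray(t['K'],t['T'],(207.9,190.5))]))
# centre axis of vice corners bolts in wrist: 
for p in [(220,162),(295,162),(222,233),(294,233)]: print(onz(K,T,p,.02).round(4))
# keeper origin: cup rim centre
print('tool y centre col',proj(K,T,[.559,.1575,.3037-.1]))
```

```text
[256.66009852 179.07093596] [  19   22   36   35 1015]
[0.5462 0.1551 0.203 ]
[0.5455 0.1549 0.2065]
(9, 13, 57, 65) [0.492 0.145 0.474] 278.8075480053529
(array([0.54379887, 0.15609148, 0.2055778 ]), [np.float64(0.0021871272616744157), np.float64(0.0004348634038186255), np.float64(0.002105755329159697)])
[0.5654 0.0981 0.02  ]
[0.5435 0.2186 0.02  ]
[0.6878 0.1198 0.02  ]
[0.6653 0.2433 0.02  ]
tool y centre col [256.77803351 192.00169238]
```

play_rows(offset=[[0,0,-0.03],[0,0,-0.06],[0,0,-0.09],[0,0,-0.1],[0,0,-0.1]], roll=[0,0,0,0,0])

```text
time: 2.15
tcp_pos: [0.5557, 0.1612, 0.2029]
tool_rot: [[-0.983, -0.183, -0.003], [-0.183, 0.983, -0.001], [0.003, -0.0, -1.0]]
force: [0.0, 0.6, 1.0]
width: 0.0912
finger_force: 0.0
```

play_rows(offset=[[0.001,-0.001,-0.015],[0.002,-0.002,-0.03],[0.002,-0.002,-0.045],[0.002,-0.002,-0.048],[0.002,-0.002,-0.048]], roll=[0,0,0,0,0])

```text
time: 2.65
tcp_pos: [0.5584, 0.1587, 0.1551]
tool_rot: [[-0.983, -0.182, -0.001], [-0.182, 0.983, -0.0], [0.001, -0.0, -1.0]]
force: [-0.4, -0.9, 0.3]
width: 0.0913
finger_force: 0.0
```

play_rows(offset=[[0,0,0],[0,0,0],[0,0,0],[0,0,0],[0,0,0]], roll=[0,0,0,0,0], gripper=0.5, newtons=12)

```text
time: 3.15
tcp_pos: [0.5588, 0.1588, 0.1561]
tool_rot: [[-0.983, -0.182, 0.0], [-0.182, 0.983, 0.0], [-0.0, 0.0, -1.0]]
force: [-0.1, 0.2, 0.9]
width: 0.0566
finger_force: 12.0
```

play_rows(offset=[[-0.0009,-0.0002,0.0018],[-0.0026,-0.0005,0.0054],[-0.0043,-0.0008,0.009],[-0.006,-0.0011,0.0126],[-0.0077,-0.0014,0.0162]], roll=[0,0,0,0,0], gripper=0.5, newtons=15)

```text
time: 3.65
tcp_pos: [0.5509, 0.1574, 0.1726]
tool_rot: [[-0.983, -0.182, 0.0], [-0.182, 0.983, 0.0], [-0.0, 0.0, -1.0]]
force: [-0.6, 1.0, -1.3]
width: 0.0568
finger_force: 15.0
```

play_rows(offset=[[-0.0017,-0.0003,0.0036],[-0.0034,-0.0006,0.0072],[-0.0051,-0.001,0.0108],[-0.0068,-0.0013,0.0144],[-0.0086,-0.0016,0.018]], roll=[0,0,0,0,0])

```text
time: 4.15
tcp_pos: [0.5423, 0.1557, 0.1904]
tool_rot: [[-0.983, -0.182, -0.0], [-0.182, 0.983, -0.0], [0.0, -0.0, -1.0]]
force: [0.3, -0.2, -1.2]
width: 0.0564
finger_force: 15.0
```

play_rows(offset=[[-0.0017,-0.0003,0.0036],[-0.0034,-0.0006,0.0072],[-0.0051,-0.001,0.0108],[-0.0068,-0.0013,0.0144],[-0.0086,-0.0016,0.018]], roll=[0,0,0,0,0])

```text
time: 4.65
tcp_pos: [0.5337, 0.1541, 0.2084]
tool_rot: [[-0.983, -0.182, -0.0], [-0.182, 0.983, 0.0], [0.0, 0.0, -1.0]]
force: [-0.3, 0.3, -1.8]
width: 0.0568
finger_force: 15.0
```

play_rows(offset=[[-0.0021,-0.0004,0.0045],[-0.0043,-0.0008,0.009],[-0.0064,-0.0012,0.0135],[-0.0086,-0.0016,0.018],[-0.0107,-0.002,0.0225]], roll=[0,0,0,0,0])

```text
time: 5.15
tcp_pos: [0.523, 0.1521, 0.231]
tool_rot: [[-0.983, -0.182, 0.0], [-0.182, 0.983, -0.0], [-0.0, -0.0, -1.0]]
force: [0.7, -0.1, -0.7]
width: 0.0565
finger_force: 15.0
```

Run:
```python
from h import *
i,K,T,f=grab('scene'); cv2.imwrite('pics/s2.png',cv2.resize(i[130:260,230:380],None,fx=4,fy=4))
```

```text
(no output)
```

View pics/s2.png

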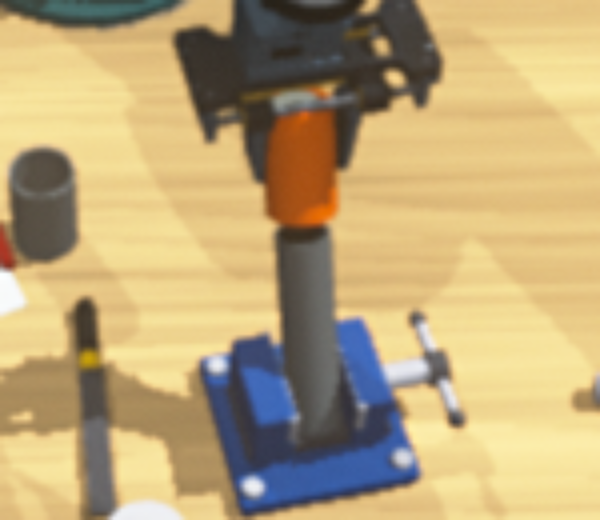

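The view shows the orange cap drawn clear of the dark pipe end (mouth at about (300,220), pipe end at about (300,235)), still leaning with the pipe's tilt.

The tool can't tilt, so I'll stand the cap upright on free bench first, then regrip it.

play_rows(offset=[[-0.006,-0.0012,0.013],[-0.013,-0.0024,0.027],[-0.03,0.012,0.027],[-0.05,0.035,0.027],[-0.07,0.06,0.027]], roll=[0,0,0,0,0])

```text
time: 5.7
tcp_pos: [0.4523, 0.2124, 0.2589]
tool_rot: [[-0.983, -0.181, 0.001], [-0.181, 0.983, 0.0], [-0.001, 0.0, -1.0]]
force: [0.6, 0.7, -0.2]
width: 0.057
finger_force: 15.0
```

play_rows(offset=[[-0.01,0.02,0],[-0.013,0.038,-0.03],[-0.013,0.038,-0.07],[-0.013,0.038,-0.11],[-0.013,0.038,-0.15]], roll=[0,0,0,0,0])

```text
time: 6.2
tcp_pos: [0.4403, 0.2505, 0.1076]
tool_rot: [[-0.983, -0.183, 0.002], [-0.183, 0.983, 0.001], [-0.002, 0.001, -1.0]]
force: [1.2, 0.5, -1.5]
width: 0.0567
finger_force: 15.0
```

play_rows(offset=[[0,0,-0.015],[0,0,-0.03],[0,0,-0.04],[0,0,-0.048],[0,0,-0.053]], roll=[0,0,0,0,0])

```text
time: 6.7
tcp_pos: [0.4404, 0.2503, 0.0547]
tool_rot: [[-0.983, -0.182, 0.0], [-0.182, 0.983, 0.0], [-0.0, 0.0, -1.0]]
force: [-0.7, -0.6, -1.0]
width: 0.0569
finger_force: 15.0
```

play_rows(offset=[[0,0,-0.003],[0,0,-0.006],[0,0,-0.008],[0,0,-0.0095],[0,0,-0.011]], roll=[0,0,0,0,0])

```text
time: 7.2
tcp_pos: [0.4403, 0.2502, 0.0437]
tool_rot: [[-0.983, -0.182, 0.0], [-0.182, 0.983, 0.0], [-0.0, 0.0, -1.0]]
force: [0.1, -0.4, -0.2]
width: 0.0565
finger_force: 15.0
```

play_rows(offset=[[0,0,-0.001],[0,0,-0.002],[0,0,-0.003],[0,0,-0.0035],[0,0,-0.004]], roll=[0,0,0,0,0], newtons=10)

```text
time: 7.7
tcp_pos: [0.4417, 0.2508, 0.0407]
tool_rot: [[-0.983, -0.182, 0.003], [-0.182, 0.983, 0.001], [-0.003, 0.001, -1.0]]
force: [1.5, -0.9, 14.7]
width: 0.057
finger_force: 10.0
```

play_rows(offset=[[0.0026,0.0005,0.0002],[0.0052,0.001,0],[0.0078,0.0014,-0.0004],[0.0104,0.0019,-0.0009],[0.013,0.0024,-0.0015]], roll=[0,0,0,0,0], newtons=8)

```text
time: 8.2
tcp_pos: [0.4533, 0.2526, 0.038]
tool_rot: [[-0.983, -0.182, -0.0], [-0.182, 0.983, -0.0], [0.0, -0.0, -1.0]]
force: [-0.6, 0.2, 1.2]
width: 0.0565
finger_force: 8.0
```

Run:
```python
from h import *
i,K,T,f=grab('scene'); c=proj(K,T,[.455,.255,.06]).astype(int); print(c); cv2.imwrite('pics/s3.png',cv2.resize(i[c[1]-50:c[1]+50,c[0]-60:c[0]+60],None,fx=5,fy=5,interpolation=cv2.INTER_CUBIC))
```

```text
[328 186]
```

View pics/s3.png

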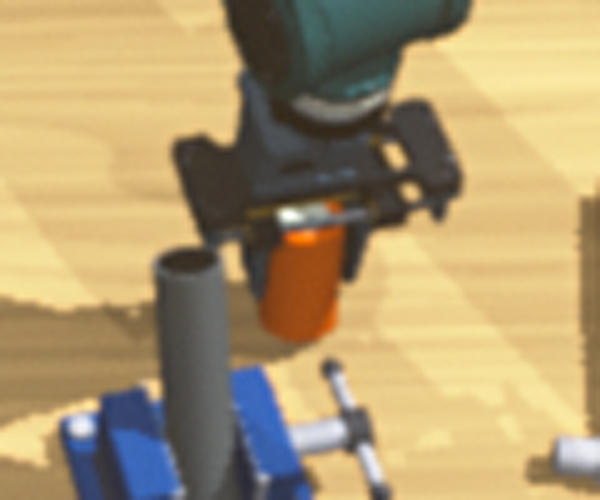

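The cap at (300,280) sits between the fingers near the bench and looks less tilted. I'll continue the arc with light downward preload.

play_rows(offset=[[0.0026,0.0005,-0.0015],[0.0052,0.001,-0.0025],[0.0078,0.0014,-0.0035],[0.0104,0.0019,-0.0045],[0.013,0.0024,-0.0057]], roll=[0,0,0,0,0])

```text
time: 8.75
tcp_pos: [0.466, 0.2549, 0.0323]
tool_rot: [[-0.983, -0.182, -0.001], [-0.182, 0.983, -0.0], [0.001, -0.0, -1.0]]
force: [-5.5, -0.6, 9.0]
width: 0.0569
finger_force: 8.0
```

Run:
```python
from h import *
i,K,T,f=grab('scene'); hsv=cv2.cvtColor(i,cv2.COLOR_BGR2HSV)
m=cv2.inRange(hsv,(4,170,80),(16,255,255)); c,l,s,ce=cv2.connectedComponentsWithStats(m)
for j in range(1,c):
    if s[j,4]>40: print(s[j],ce[j])
cv2.imwrite('pics/s4.png',cv2.resize(i[136:236,268:388],None,fx=5,fy=5,interpolation=cv2.INTER_CUBIC))
```

```text
[320 185  19  22 246] [329.06910569 196.26829268]
```

play_rows(offset=[[0.001,0,0],[0.001,0,0],[0.001,0,0],[0.001,0,0],[0.001,0,0]], roll=[0,0,0,0,0], gripper=0.8)

```text
time: 9.3
tcp_pos: [0.4671, 0.255, 0.0324]
tool_rot: [[-0.983, -0.182, 0.0], [-0.182, 0.983, 0.0], [-0.0, 0.0, -1.0]]
force: [0.8, -1.1, 0.3]
width: 0.073
finger_force: 0.0
```

Run:
```python
from h import *
i,K,T,f=grab('scene')
j,K,T,f=grab('wrist'); a=cv2.resize(i[136:236,268:388],(480,400),interpolation=cv2.INTER_CUBIC); cv2.imwrite('pics/s5.png',cv2.resize(np.hstack([cv2.resize(a,(461,384)),j]),(800,316)))
```

```text
(no output)
```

View pics/s5.png

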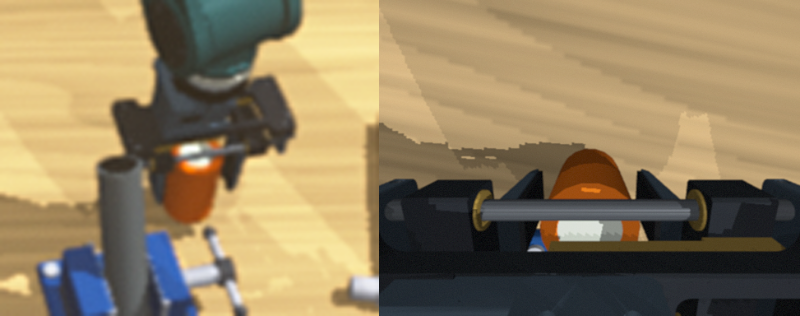

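The cap stands between the open fingers, with its white top at (205,152) in the left half. I'll check numerically that it is upright.

Run:
```python
from h import *
i,K,T,f=grab('scene'); hsv=cv2.cvtColor(i,cv2.COLOR_BGR2HSV)
m=cv2.inRange(hsv,(4,150,70),(17,255,255)); z=np.zeros_like(m); z[170:225,300:360]=m[170:225,300:360]
ys,xs=np.nonzero(z); 
for y in range(ys.min(),ys.max()+1): r=xs[ys==y]; print(y,r.min(),r.max(),end='; ')
w=cv2.inRange(hsv[170:200,310:350],(0,0,165),(180,60,255)); c,l,s,ce=cv2.connectedComponentsWithStats(w); print(s[1:].tolist(),(ce[1:]+[310,170]).tolist())
for cx in (.455,.46,.465,.47):
    C=np.array([cx,.2535,0]); print(cx,'upright base-edge',proj(K,T,C+[.028,0,0]).round(1),'top',proj(K,T,C+[0,0,.09]).round(1),'topfar',proj(K,T,C+[-.028,0,.09]).round(1),proj(K,T,C+[.028,0,.09]).round(1))
```

```text
180 334 336; 181 324 337; 182 322 337; 183 321 323; 184 322 323; 185 337 338; 186 335 338; 187 325 338; 188 323 338; 189 323 337; 190 322 337; 191 321 337; 192 321 336; 193 321 336; 194 321 336; 195 320 335; 196 320 335; 197 320 335; 198 320 335; 199 320 335; 200 320 335; 201 320 334; 202 320 334; 203 321 334; 204 322 333; 205 323 332; 206 325 329; [[15, 11, 7, 4, 20], [23, 12, 1, 1, 1], [18, 16, 6, 2, 10]] [[328.05, 182.75], [333.0, 182.0], [330.9, 186.6]]
0.455 upright base-edge [326.7 203.6] top [328.7 181.1] topfar [327.7 174.8] [329.7 187.6]
0.46 upright base-edge [326.9 204.8] top [328.8 182.2] topfar [327.8 175.9] [329.9 188.7]
0.465 upright base-edge [327.1 205.9] top [329.  183.4] topfar [328. 177.] [330.1 189.9]
0.47 upright base-edge [327.3 207.1] top [329.2 184.5] topfar [328.2 178.1] [330.2 191.1]
```

It is upright at about (0.467, 0.253). I'll regrip higher up with the tool on its axis.

play_rows(offset=[[0,-0.001,0.005],[0,-0.001,0.01],[0,-0.001,0.0136],[0,-0.001,0.0136],[0,-0.001,0.0136]], roll=[0,0,0,0,0])

```text
time: 9.95
tcp_pos: [0.4672, 0.254, 0.0462]
tool_rot: [[-0.983, -0.182, 0.0], [-0.182, 0.983, 0.0], [-0.0, 0.0, -1.0]]
force: [0.2, 0.0, -0.2]
width: 0.0731
finger_force: 0.0
```

play_rows(offset=[[0,0,0],[0,0,0],[0,0,0],[0,0,0],[0,0,0.0]], roll=[0,0,0,0,0], gripper=0.5, newtons=15)

```text
time: 10.45
tcp_pos: [0.4671, 0.2539, 0.0459]
tool_rot: [[-0.983, -0.182, -0.0], [-0.182, 0.983, -0.0], [0.0, -0.0, -1.0]]
force: [-0.2, -0.1, 0.0]
width: 0.0563
finger_force: 15.0
```

play_rows(offset=[[0,0,0.01],[0,0,0.05],[0,0,0.1],[0,0,0.15],[0,0,0.2]], roll=[0,0,0,0,0])

```text
time: 10.95
tcp_pos: [0.4667, 0.2538, 0.2488]
tool_rot: [[-0.983, -0.182, 0.0], [-0.182, 0.983, 0.0], [-0.0, 0.0, -1.0]]
force: [0.3, 0.9, -1.6]
width: 0.0566
finger_force: 15.0
```

play_rows(offset=[[0.0,0,0.04],[0.0,-0.02,0.08],[0.0,-0.06,0.084],[0.0,-0.1,0.084],[0.0,-0.14,0.084]], roll=[-0.12,-0.24,-0.36,-0.48,-0.6])

```text
time: 11.45
tcp_pos: [0.4667, 0.1127, 0.3311]
tool_rot: [[-0.913, 0.409, 0.001], [0.409, 0.913, 0.0], [-0.001, 0.001, -1.0]]
force: [0.8, 0.3, -0.8]
width: 0.0564
finger_force: 15.0
```

play_rows(offset=[[0.01,-0.04,0],[0.02,-0.08,0],[0.03,-0.12,0],[0.04,-0.16,0],[0.05,-0.2,0]], roll=[-0.14,-0.28,-0.42,-0.56,-0.7])

```text
time: 11.95
tcp_pos: [0.517, -0.0878, 0.3308]
tool_rot: [[-0.433, 0.901, 0.001], [0.901, 0.433, -0.0], [-0.0, 0.001, -1.0]]
force: [0.4, 0.9, -0.1]
width: 0.0566
finger_force: 15.0
```

play_rows(offset=[[0.02,-0.03,0],[0.04,-0.06,0],[0.061,-0.099,0],[0.061,-0.099,0],[0.061,-0.099,0]], roll=[-0.08,-0.159,-0.159,-0.159,-0.159])

```text
time: 12.45
tcp_pos: [0.5779, -0.1855, 0.3301]
tool_rot: [[-0.29, 0.957, -0.001], [0.957, 0.29, 0.0], [0.0, -0.0, -1.0]]
force: [0.4, 0.6, -0.6]
width: 0.0564
finger_force: 15.0
```

Run:
```python
from h import *
o=bot.observe(); print(o['time'],o['tcp_pos'],np.arctan2(o['tool_rot'][1,1],o['tool_rot'][0,1]),o['q'].round(1))
i,K,T,f=grab('wrist');np.savez('w2.npz',i=i,K=K,T=T); j,Ks,Ts,_=grab('scene'); np.savez('s2.npz',i=j,K=Ks,T=Ts)
c=proj(Ks,Ts,[.56,-.17,.25]).astype(int)
cv2.imwrite('pics/w2.png',cv2.resize(np.hstack([i,cv2.resize(j[c[1]-75:c[1]+75,c[0]-60:c[0]+60],(307,384))]),(800,375)))
for n,P in dict(org=[.578,-.185,.032],hinge=[.564,-.139,.106],bar=[.5469,-.0798,.207]).items(): print(n,proj(K,T,P))
```

```text
12.45 [ 0.57787106 -0.18546204  0.33014428] 0.2938499287688149 [-20.    6.6 105.6   0.   67.8 -36.8]
org [255.53562106 163.28887687]
hinge [255.38161192 136.4744592 ]
bar [255.92276609  77.77334991]
```

View pics/w2.png

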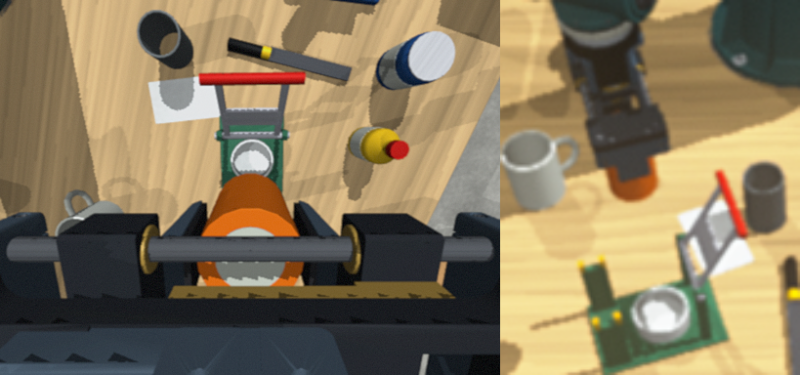

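The wrist view puts the cup at about (251,158) and the red bar level at (253,78), with the cap hanging straight in the grip. I'll measure the cup offset more finely.

Run:
```python
from h import *
d=np.load('w2.npz'); i,K,T=d['i'],d['K'],d['T']
r=i[135:200,220:295]; cv2.imwrite('pics/w2c.png',cv2.resize(r,None,fx=8,fy=8,interpolation=cv2.INTER_CUBIC))
C=np.array([.578,-.185,.032]); xk=np.array([-.291,.957,0]); yk=np.array([-.957,-.291,0])
for n,v in dict(xp=xk,xm=-xk,yp=yk,ym=-yk).items(): print(n,[((proj(K,T,C+R*v)-[220,135])*8).round() for R in (.033,.037)])
```

```text
xp [array([284.,  68.]), array([284.,  48.])]
xm [array([285., 379.]), array([285., 398.])]
yp [array([128., 227.]), array([109., 227.])]
ym [array([441., 226.]), array([460., 226.])]
```

View pics/w2c.png

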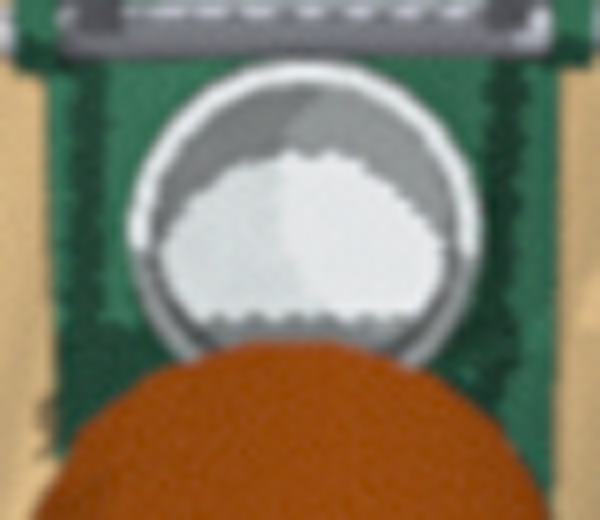

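The cup's outer edges are at columns 128 and 482 of the crop, so its centre is about 1.5 px right of the cap's centre line. That is roughly 2.7 mm along -y of the keeper. I'll shift by that and descend.

play_rows(offset=[[0.003,0,-0.04],[0.003,0,-0.085],[0.003,0,-0.13],[0.003,0,-0.17],[0.003,0,-0.2]], roll=[0,0,0,0,0])

```text
time: 13.05
tcp_pos: [0.5799, -0.1836, 0.1281]
tool_rot: [[-0.292, 0.956, -0.001], [0.956, 0.292, 0.001], [0.001, -0.001, -1.0]]
force: [0.5, 0.2, 0.0]
width: 0.0563
finger_force: 15.0
```

play_rows(offset=[[0,0,-0.015],[0,0,-0.025],[0,0,-0.03],[0,0,-0.03],[0,0,-0.03]], roll=[0,0,0,0,0])

```text
time: 13.55
tcp_pos: [0.5819, -0.1852, 0.1012]
tool_rot: [[-0.291, 0.957, 0.002], [0.957, 0.291, -0.001], [-0.001, 0.001, -1.0]]
force: [-0.4, 0.0, -1.6]
width: 0.0564
finger_force: 15.0
```

Run:
```python
from h import *
i,K,T,f=grab('wrist'); j,Ks,Ts,_=grab('scene'); k,Kt,Tt,_=grab('top')
c=proj(Ks,Ts,[.58,-.185,.06]).astype(int); d=proj(Kt,Tt,[.58,-.185,.06]).astype(int)
q=lambda a,c:cv2.resize(a[c[1]-45:c[1]+45,c[0]-45:c[0]+45],(400,400),interpolation=cv2.INTER_CUBIC)
cv2.imwrite('pics/w3.png',np.hstack([q(j,c),cv2.resize(i[60:316,128:384],(400,400))]))
o=bot.observe();print(o['tcp_pos'],c)
```

```text
[ 0.58161387 -0.18522272  0.10090515] [197 220]
```

View pics/w3.png

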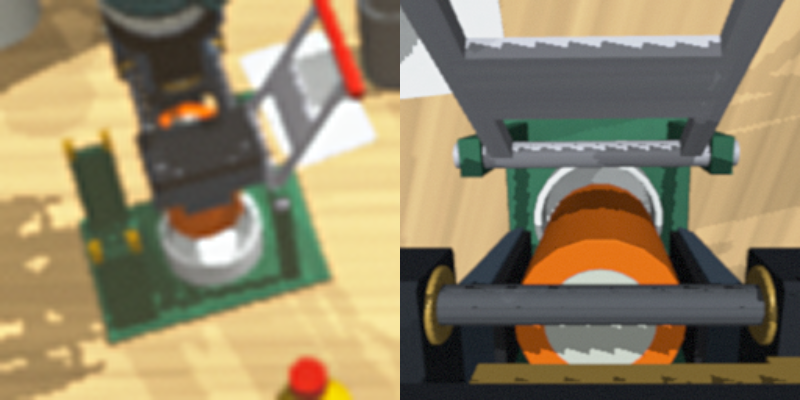

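In the right half the cup (centre column about 598) sits slightly left of the cap (about 603). I'll nudge back 1 mm and lower into the cup.

play_rows(offset=[[-0.001,0,-0.008],[-0.001,0,-0.016],[-0.001,0,-0.024],[-0.001,0,-0.032],[-0.001,0,-0.038]], roll=[0,0,0,0,0])

```text
time: 14.2
tcp_pos: [0.5798, -0.1849, 0.0609]
tool_rot: [[-0.291, 0.957, -0.001], [0.957, 0.291, 0.0], [0.001, -0.001, -1.0]]
force: [-0.5, -0.6, -0.2]
width: 0.0562
finger_force: 15.0
```

play_rows(offset=[[0,0,-0.002],[0,0,-0.004],[0,0,-0.0055],[0,0,-0.007],[0,0,-0.008]], roll=[0,0,0,0,0])

```text
time: 14.7
tcp_pos: [0.5803, -0.1851, 0.0541]
tool_rot: [[-0.291, 0.957, 0.0], [0.957, 0.291, -0.0], [-0.0, 0.0, -1.0]]
force: [0.4, -0.4, -0.9]
width: 0.0563
finger_force: 15.0
```

Expected contact is at about 0.054, so I'll ease down.

play_rows(offset=[[0,0,-0.0003],[0,0,-0.0006],[0,0,-0.0009],[0,0,-0.0009],[0,0,-0.0009]], roll=[0,0,0,0,0])

```text
time: 15.2
tcp_pos: [0.5804, -0.1851, 0.0538]
tool_rot: [[-0.291, 0.957, 0.0], [0.957, 0.291, -0.0], [-0.0, 0.0, -1.0]]
force: [-3.5, 1.4, 9.5]
width: 0.0564
finger_force: 15.0
```

play_rows(offset=[[0,0,0.0004],[0,0,0.0004],[0,0,0.0004],[0,0,0.0004],[0,0,0.0004]], roll=[0,0,0,0,0], gripper=0.85)

```text
time: 15.7
tcp_pos: [0.5801, -0.185, 0.0535]
tool_rot: [[-0.291, 0.957, -0.0], [0.957, 0.291, 0.0], [0.0, -0.0, -1.0]]
force: [-0.1, -0.4, 0.4]
width: 0.0777
finger_force: 0.0
```

play_rows(offset=[[0,0,0.01],[0,0,0.03],[0,0,0.06],[0,0,0.1],[0,0,0.15]], roll=[0,0,0,0,0])

```text
time: 16.2
tcp_pos: [0.5792, -0.1847, 0.2045]
tool_rot: [[-0.291, 0.957, -0.002], [0.957, 0.291, 0.001], [0.001, -0.002, -1.0]]
force: [-0.2, -0.4, 0.8]
width: 0.077
finger_force: 0.0
```

play_rows(offset=[[0,0,0.05],[0,0,0.09],[0,0,0.1],[0,0,0.1],[0,0,0.1]], roll=[0,0,0,0,0], gripper=0)

```text
time: 16.7
tcp_pos: [0.5795, -0.1848, 0.3023]
tool_rot: [[-0.291, 0.957, -0.001], [0.957, 0.291, 0.001], [0.001, -0.001, -1.0]]
force: [-0.5, 1.0, -0.6]
width: 0.0404
finger_force: 0.0
```

Run:
```python
from h import *
i,K,T,f=grab('wrist'); j,Ks,Ts,_=grab('scene'); np.savez('w4.npz',i=i,K=K,T=T); np.savez('s4.npz',i=j,K=Ks,T=Ts)
c=proj(Ks,Ts,[.58,-.16,.1]).astype(int); print(c)
cv2.imwrite('pics/w4.png',np.hstack([cv2.resize(j[c[1]-50:c[1]+50,c[0]-50:c[0]+50],(400,400),interpolation=cv2.INTER_CUBIC),cv2.resize(i[20:276,128:384],(400,400))]))
o=bot.observe();print(o['tcp_pos'],o['time'],o['width'])
C=np.array([.580,-.185,0]);print('top of seated cap',proj(K,T,C+[0,0,.098]),proj(Ks,Ts,C+[0,0,.098]))
```

```text
[203 212]
[ 0.57934408 -0.18473481  0.30158656] 16.8 0.03241762006317186
top of seated cap [255.66117056 173.78596954] [196.14090532 213.43253287]
```

View pics/w4.png

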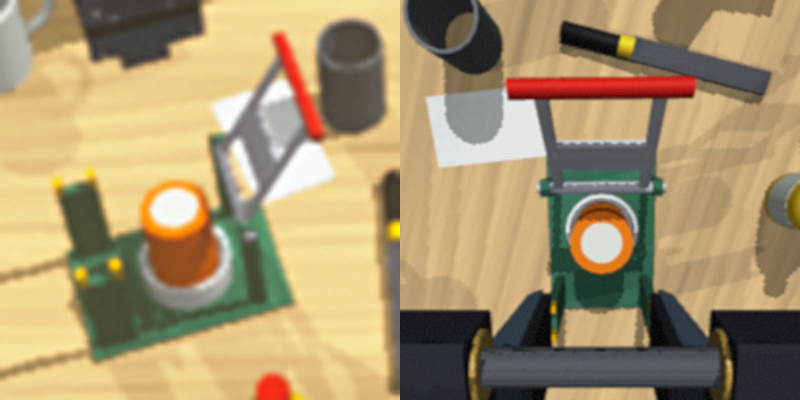

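The cap stands upright in the cup (scene crop (175,210), wrist crop (601,242)). The bail is still open, with its bar centred at (600,87) in the wrist crop. I'll measure the bar now.

Run:
```python
from h import *
R=[];P={}
for n,roi,f in [('w4',(180,60,150,40),0),('s4',(215,165,25,40),0),('top0',(275,170,25,45),0)]:
    d=np.load(n+'.npz'); hsv=cv2.cvtColor(d['i'],cv2.COLOR_BGR2HSV); x,y,w,h=roi
    m=cv2.inRange(hsv,(0,140,70),(5,255,255))|cv2.inRange(hsv,(172,140,70),(180,255,255)); z=np.zeros_like(m); z[y:y+h,x:x+w]=m[y:y+h,x:x+w]
    c,l,s,ce=cv2.connectedComponentsWithStats(z); j=1+s[1:,4].argmax(); r=cv2.minAreaRect(np.argwhere(l==j)[:,::-1].astype(np.float32)); print(n,s[j],ce[j],r)
    R.append(ray(d['K'],d['T'],r[0])); 
    if n=='w4':
        b=cv2.boxPoints(r); b=b[b[:,0].argsort()]; e1,e2=b[:2].mean(0),b[2:].mean(0); p,q=[onz(d['K'],d['T'],e,.206) for e in (e1,e2)]; v=q-p; print('bar in wrist',p.round(4),q.round(4),np.linalg.norm(v),np.arctan2(v[1],v[0]))
print('all',tri(R)); print('s+t',tri(R[1:])); print('w+s',tri(R[:2]))
```

```text
w4 [ 196   68  121   16 1567] [256.58519464  75.61774091] ((256.06085205078125, 75.84434509277344), (13.834075927734375, 120.10740661621094), 88.9583740234375)
bar in wrist [ 0.4981 -0.0977  0.206 ] [ 0.6    -0.0649  0.206 ] 0.10707323742383841 0.3116297667161608
s4 [222 171  11  26  76] [227.42105263 184.36842105] ((227.27398681640625, 183.39727783203125), (26.919464111328125, 3.5112342834472656), 69.44395446777344)
top0 [282 177  12  33  96] [287.53125 193.09375] ((287.5076904296875, 192.8615264892578), (33.50361251831055, 2.981996774673462), 74.74488067626953)
all (array([ 0.54768168, -0.08006767,  0.20413622]), [np.float64(0.0016133745768455309), np.float64(0.0010773127617875072), np.float64(0.0008244294190458111)])
s+t (array([ 0.546834  , -0.07963108,  0.20410613]), [np.float64(0.000405416707493981), np.float64(0.0004054167074939864)])
w+s (array([ 0.54876678, -0.08013727,  0.2058845 ]), [np.float64(0.0011402327155401644), np.float64(0.0011402327155401453)])
```

play_rows(offset=[[-0.003,0.01,0],[-0.009,0.03,0],[-0.015,0.05,0],[-0.021,0.07,0],[-0.027,0.09,0]], roll=[-0.14,-0.28,-0.42,-0.56,-0.7], gripper=0.45)

```text
time: 17.3
tcp_pos: [0.5523, -0.0942, 0.3018]
tool_rot: [[0.399, 0.917, -0.003], [0.917, -0.399, 0.001], [-0.0, -0.003, -1.0]]
force: [0.2, -0.5, -0.4]
width: 0.0411
finger_force: 0.0
```

play_rows(offset=[[-0.005,0.015,0],[-0.005,0.015,0],[-0.005,0.015,0],[-0.005,0.015,0],[-0.005,0.015,0]], roll=[-0.14,-0.28,-0.42,-0.56,-0.7])

```text
time: 17.8
tcp_pos: [0.5476, -0.0799, 0.3019]
tool_rot: [[0.896, 0.444, -0.002], [0.444, -0.896, 0.0], [-0.002, -0.002, -1.0]]
force: [-0.2, 0.5, -0.0]
width: 0.0413
finger_force: 0.0
```

play_rows(offset=[[0,0,0],[0,0,-0.01],[0,0,-0.02],[0,0,-0.03],[0,0,-0.03]], roll=[-0.14,-0.168,-0.168,-0.168,-0.168])

```text
time: 18.3
tcp_pos: [0.5471, -0.0799, 0.2712]
tool_rot: [[0.955, 0.295, -0.003], [0.295, -0.955, 0.001], [-0.003, -0.002, -1.0]]
force: [0.3, 0.6, -0.4]
width: 0.0411
finger_force: 0.0
```

Run:
```python
from h import *
o=bot.observe();R=o['tool_rot'];p=o['tcp_pos'];print(p,o['time'],o['width'],np.arctan2(R[1,1],R[0,1]))
d=np.array([.548,-.080,.205])-p; print('bar rel tool x,y:',(R.T@d).round(4))
i,K,T,f=grab('wrist'); hsv=cv2.cvtColor(i,cv2.COLOR_BGR2HSV); m=cv2.inRange(hsv,(0,140,60),(5,255,255))|cv2.inRange(hsv,(172,140,60),(180,255,255))
c,l,s,ce=cv2.connectedComponentsWithStats(m)
for j in range(1,c):
    if s[j,4]>80: print(s[j],ce[j],onz(K,T,ce[j],.205).round(4))
print('proj',proj(K,T,[.548,-.08,.205]),proj(K,T,[*p[:2],.205]))
cv2.imwrite('pics/w5.png',i)
```

```text
[ 0.54710214 -0.07985635  0.27118311] 18.3 0.04107719275947802 -1.2709764168531084
bar rel tool x,y: [0.001  0.0005 0.0662]
[ 251  142   13  101 1205] [256.97261411 190.68547718] [ 0.5587 -0.0782  0.205 ]
proj [255.38201647 202.5253876 ] [254.92688082 203.41132879]
```

play_rows(offset=[[0,0,-0.02],[0,0,-0.04],[0,0,-0.06],[0,0,-0.075],[0,0,-0.084]], roll=[0,0,0,0,0])

```text
time: 18.85
tcp_pos: [0.5479, -0.08, 0.1885]
tool_rot: [[0.956, 0.294, -0.001], [0.294, -0.956, 0.0], [-0.001, -0.0, -1.0]]
force: [-0.7, 0.2, 1.2]
width: 0.0415
finger_force: 0.0
```

play_rows(offset=[[0,0,0],[0,0,0],[0,0,0],[0,0,0],[0,0,0]], roll=[0,0,0,0,0], gripper=0.05, newtons=15)

```text
time: 19.35
tcp_pos: [0.5486, -0.0801, 0.1902]
tool_rot: [[0.956, 0.294, 0.001], [0.294, -0.956, -0.0], [0.001, 0.001, -1.0]]
force: [0.4, 0.4, 3.1]
width: 0.0116
finger_force: 15.0
```

Run:
```python
import numpy as np
q0=2.125;xk=np.array([-.294,.956])
Q=np.array([2.125]+list(np.linspace(2.08,0.06,25))); P=np.array([[*( -.118*(np.cos(q)-np.cos(q0))*xk),.118*(np.sin(q)-np.sin(q0))] for q in Q])
for k in range(5): print(Q[1+5*k:6+5*k].round(2),(P[1+5*k:6+5*k]-P[5*k]).round(4).tolist())
```

```text
[2.08 2.   1.91 1.83 1.74] [[0.0013, -0.0044, 0.0027], [0.004, -0.0129, 0.0072], [0.0067, -0.0217, 0.0109], [0.0094, -0.0307, 0.0138], [0.0123, -0.04, 0.0159]]
[1.66 1.58 1.49 1.41 1.32] [[0.0029, -0.0094, 0.0013], [0.0058, -0.0189, 0.0018], [0.0087, -0.0284, 0.0014], [0.0116, -0.0378, 0.0002], [0.0145, -0.0471, -0.0019]]
[1.24 1.15 1.07 0.99 0.9 ] [[0.0028, -0.0091, -0.0028], [0.0055, -0.0179, -0.0065], [0.0081, -0.0264, -0.0109], [0.0106, -0.0346, -0.016], [0.013, -0.0423, -0.0218]]
[0.82 0.73 0.65 0.56 0.48] [[0.0022, -0.0072, -0.0065], [0.0043, -0.0138, -0.0136], [0.0061, -0.0199, -0.0212], [0.0078, -0.0253, -0.0294], [0.0092, -0.03, -0.038]]
[0.4  0.31 0.23 0.14 0.06] [[0.0012, -0.004, -0.009], [0.0023, -0.0073, -0.0183], [0.003, -0.0099, -0.0279], [0.0036, -0.0116, -0.0376], [0.0039, -0.0126, -0.0475]]
```

play_rows(offset=[[0.0013,-0.0044,0.0027],[0.004,-0.0129,0.0072],[0.0067,-0.0217,0.0109],[0.0094,-0.0307,0.0138],[0.0123,-0.04,0.0159]], roll=[0,0,0,0,0])

```text
time: 19.85
tcp_pos: [0.5608, -0.1207, 0.2058]
tool_rot: [[0.956, 0.293, 0.0], [0.293, -0.956, 0.0], [0.0, 0.0, -1.0]]
force: [0.8, 4.1, 1.8]
width: 0.0116
finger_force: 15.0
```

play_rows(offset=[[0.0029,-0.0094,0.0013],[0.0058,-0.0189,0.0018],[0.0087,-0.0284,0.0014],[0.0116,-0.0378,0.0002],[0.0145,-0.0471,-0.0019]], roll=[0,0,0,0,0])

```text
time: 20.35
tcp_pos: [0.5751, -0.168, 0.2032]
tool_rot: [[0.956, 0.293, -0.0], [0.293, -0.956, -0.0], [-0.0, -0.0, -1.0]]
force: [-1.1, 2.2, 0.7]
width: 0.0114
finger_force: 15.0
```

play_rows(offset=[[0.0028,-0.0091,-0.0028],[0.0055,-0.0179,-0.0065],[0.0081,-0.0264,-0.0109],[0.0106,-0.0346,-0.016],[0.013,-0.0423,-0.0218]], roll=[0,0,0,0,0])

```text
time: 20.85
tcp_pos: [0.588, -0.2101, 0.1812]
tool_rot: [[0.956, 0.293, -0.0], [0.293, -0.956, 0.0], [-0.0, -0.0, -1.0]]
force: [0.7, 1.5, 0.6]
width: 0.0118
finger_force: 15.0
```

Forces stay small, so the arc is right. I'll continue.

play_rows(offset=[[0.0022,-0.0072,-0.0065],[0.0043,-0.0138,-0.0136],[0.0061,-0.0199,-0.0212],[0.0078,-0.0253,-0.0294],[0.0092,-0.03,-0.038]], roll=[0,0,0,0,0], newtons=20)

```text
time: 21.35
tcp_pos: [0.5972, -0.2399, 0.143]
tool_rot: [[0.956, 0.293, -0.0], [0.293, -0.956, 0.0], [-0.0, -0.0, -1.0]]
force: [-0.9, 1.6, 1.5]
width: 0.0114
finger_force: 20.0
```

play_rows(offset=[[0.0012,-0.004,-0.009],[0.0023,-0.0073,-0.0183],[0.003,-0.0099,-0.0279],[0.0034,-0.011,-0.034],[0.0036,-0.0116,-0.0376]], roll=[0,0,0,0,0])

```text
time: 21.85
tcp_pos: [0.6008, -0.2512, 0.1055]
tool_rot: [[0.956, 0.293, -0.0], [0.293, -0.956, -0.0], [-0.0, 0.0, -1.0]]
force: [-1.8, -0.1, 1.7]
width: 0.0115
finger_force: 20.0
```

Run:
```python
from h import *
j,Ks,Ts,_=grab('scene'); c=proj(Ks,Ts,[.59,-.2,.1]).astype(int)
cv2.imwrite('pics/s6.png',cv2.resize(j[c[1]-45:c[1]+45,c[0]-50:c[0]+50],None,fx=6,fy=6,interpolation=cv2.INTER_CUBIC))
o=bot.observe();print(o['tcp_pos'],o['force'],o['time'])
```

```text
[ 0.60075365 -0.2512494   0.10527653] [ 0.62291433 -2.25639214 -1.4322866 ] 21.9
```

play_rows(offset=[[0.0002,-0.0005,-0.004],[0.0003,-0.0009,-0.008],[0.0003,-0.0011,-0.011],[0.0003,-0.0011,-0.013],[0.0003,-0.0011,-0.015]], roll=[0,0,0,0,0])

```text
time: 22.4
tcp_pos: [0.6013, -0.2524, 0.0912]
tool_rot: [[0.956, 0.293, 0.0], [0.293, -0.956, -0.001], [0.0, 0.001, -1.0]]
force: [-1.9, -4.1, 1.4]
width: 0.0112
finger_force: 20.0
```

play_rows(offset=[[0,0,-0.0008],[0,0,-0.0016],[0,0,-0.0024],[0,0,-0.003],[0,0,-0.003]], roll=[0,0,0,0,0])

```text
time: 22.9
tcp_pos: [0.6013, -0.2525, 0.0882]
tool_rot: [[0.956, 0.293, 0.001], [0.293, -0.956, -0.001], [0.0, 0.001, -1.0]]
force: [-1.3, -5.2, 0.5]
width: 0.0112
finger_force: 20.0
```

play_rows(offset=[[0,0,-0.0008],[0,0,-0.0016],[0,0,-0.0024],[0,0,-0.003],[0,0,-0.003]], roll=[0,0,0,0,0])

```text
time: 23.4
tcp_pos: [0.6013, -0.2525, 0.0861]
tool_rot: [[0.956, 0.293, 0.0], [0.293, -0.956, -0.0], [0.0, 0.001, -1.0]]
force: [-6.3, -3.1, 13.6]
width: 0.0117
finger_force: 20.0
```

play_rows(offset=[[0,0,0.001],[0,0,0.001],[0,0,0.001],[0,0,0.001],[0,0,0.001]], roll=[0,0,0,0,0], gripper=0.25)

```text
time: 23.9
tcp_pos: [0.601, -0.252, 0.0859]
tool_rot: [[0.956, 0.293, -0.0], [0.293, -0.956, 0.0], [-0.0, -0.0, -1.0]]
force: [-0.3, 1.0, 0.5]
width: 0.0234
finger_force: 0.0
```

play_rows(offset=[[0,0,0.01],[0,0,0.03],[0,0,0.06],[0,0,0.07],[0,0,0.07]], roll=[0,0,0,0,0])

```text
time: 24.4
tcp_pos: [0.602, -0.2525, 0.1581]
tool_rot: [[0.956, 0.293, 0.003], [0.293, -0.956, -0.001], [0.002, 0.002, -1.0]]
force: [-0.4, 0.5, -0.4]
width: 0.0228
finger_force: 0.0
```

play_rows(offset=[[0,0,0],[0,0,0],[0,0,-0.01],[0,0,-0.02],[0,0,-0.025]], roll=[0,0,0,0,0], gripper=0)

```text
time: 24.9
tcp_pos: [0.6002, -0.2517, 0.129]
tool_rot: [[0.956, 0.293, -0.002], [0.293, -0.956, 0.001], [-0.002, -0.002, -1.0]]
force: [0.4, -0.1, 0.1]
width: 0.0007
finger_force: 0.0
```

Next I'll press gently on the bar with the shut fingertips. The bar top should be at 0.112 when seated.

play_rows(offset=[[0,0,-0.005],[0,0,-0.01],[0,0,-0.013],[0,0,-0.015],[0,0,-0.016]], roll=[0,0,0,0,0])

```text
time: 25.4
tcp_pos: [0.6011, -0.2521, 0.1151]
tool_rot: [[0.956, 0.293, 0.0], [0.293, -0.956, -0.0], [0.0, 0.0, -1.0]]
force: [0.3, -0.7, -0.2]
width: 0.0005
finger_force: 0.0
```

play_rows(offset=[[0,0,-0.0005],[0,0,-0.001],[0,0,-0.0015],[0,0,-0.002],[0,0,-0.002]], roll=[0,0,0,0,0])

```text
time: 25.9
tcp_pos: [0.6011, -0.2521, 0.1131]
tool_rot: [[0.956, 0.293, -0.0], [0.293, -0.956, -0.0], [-0.0, 0.0, -1.0]]
force: [0.7, -0.5, -0.3]
width: 0.0005
finger_force: 0.0
```

play_rows(offset=[[0,0,-0.0005],[0,0,-0.001],[0,0,-0.0015],[0,0,-0.0018],[0,0,-0.0018]], roll=[0,0,0,0,0])

```text
time: 26.4
tcp_pos: [0.6012, -0.2522, 0.112]
tool_rot: [[0.956, 0.293, 0.0], [0.293, -0.956, -0.0], [0.0, 0.0, -1.0]]
force: [-3.6, 1.3, 9.0]
width: 0.0006
finger_force: 4.4
```

Contact comes at 0.112, the seated height. I'll press slightly more, then retreat.

play_rows(offset=[[0,0,-0.0004],[0,0,-0.0008],[0,0,-0.0008],[0,0,0],[0,0,0.005]], roll=[0,0,0,0,0])

```text
time: 26.9
tcp_pos: [0.6008, -0.252, 0.1162]
tool_rot: [[0.956, 0.293, -0.0], [0.293, -0.956, 0.0], [-0.0, -0.0, -1.0]]
force: [-1.0, 0.7, 0.1]
width: 0.0008
finger_force: 0.0
```

play_rows(offset=[[0,0,0.03],[0,0,0.07],[-0.02,0,0.11],[-0.06,0,0.15],[-0.1,0,0.18]], roll=[0,0,0,0,0])

```text
time: 27.4
tcp_pos: [0.5057, -0.2521, 0.2942]
tool_rot: [[0.956, 0.294, 0.001], [0.294, -0.956, -0.001], [0.001, 0.001, -1.0]]
force: [-0.2, -0.1, 0.2]
width: 0.0005
finger_force: 0.0
```

play_rows(offset=[[0,0.02,0.03],[0,0.06,0.05],[0,0.1,0.05],[0,0.12,0.05],[0,0.12,0.05]], roll=[0,0,0,0,0])

```text
time: 27.9
tcp_pos: [0.5061, -0.1302, 0.3428]
tool_rot: [[0.955, 0.296, 0.001], [0.296, -0.955, 0.0], [0.001, 0.0, -1.0]]
force: [-0.9, -0.1, 0.4]
width: 0.0007
finger_force: 0.0
```

Run:
```python
from h import *
j,Ks,Ts,_=grab('scene'); k,Kt,Tt,_=grab('top'); c=proj(Ks,Ts,[.58,-.2,.08]).astype(int)
cv2.imwrite('pics/s7.png',cv2.resize(j[c[1]-45:c[1]+45,c[0]-50:c[0]+60],None,fx=6,fy=6,interpolation=cv2.INTER_CUBIC))
hsv=cv2.cvtColor(j,cv2.COLOR_BGR2HSV); m=cv2.inRange(hsv,(0,150,70),(4,255,255)); z=np.zeros_like(m); z[190:245,155:200]=m[190:245,155:200]
p=np.argwhere(z)[:,::-1].astype(np.float32); print(len(p),cv2.minAreaRect(p)); 
print('expected ends',[proj(Ks,Ts,[.6007+s*.956*.053,-.2525+s*.293*.053,.106]).round(1) for s in (-1,1)])
```

```text
84 ((174.35296630859375, 218.4117889404297), (26.19384765625, 3.395498752593994), 75.96376037597656)
expected ends [array([170.5, 205.1]), array([177.4, 231.4])]
```

View pics/s7.png

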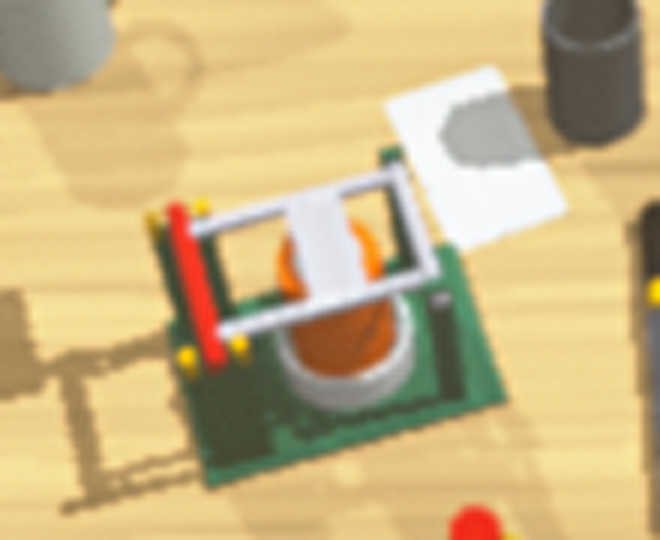

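The picture shows the red bar lying in the yellow forks, from (178,208) to (213,362), and the plate closed over the upright cap in the cup. I'm handing in.

```bash
python3 -c "
from rig import bot
print(bot.hand_in())"
```

```text
the job is handed in; nothing more can be done
None
```

The job is handed in at about 28 s: the cap came straight off the pipe, was stood on free bench to regrip it upright (the tool cannot tilt), and sits upright in the cup with the bail's red bar in the yellow catches; the verdict was not shown.

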